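# Pack the bookbinder's sewing caddy

## Task

Pack the wooden caddy for the next sewing job: stand the full red, yellow and blue thread spools upright, each in the middle of the pad of its own colour, and slide the tape clamp out of the open end of the sewing jig's track and stand it upright in the middle of the black pad. Leave the green spool and the nearly empty red spool standing where they are.

Things in the scene. Friction and masses are not known exactly. Their poses are not given: they have to be found in the camera images.
- red_spool: full spool of red thread, standing upright: cardboard foot disc 50 mm across and 3 mm thick, red thread winding 44 mm across from 3 to 55 mm above the underside, bare cardboard core 24 mm across rising to 66 mm. About 0.12 kg. Belongs on the red pad. Origin at the centre of its underside, z up along the core.
- yellow_spool: full spool of yellow thread, standing upright: cardboard foot disc 50 mm across and 3 mm thick, yellow thread winding 44 mm across from 3 to 55 mm above the underside, bare cardboard core 24 mm across rising to 66 mm. About 0.12 kg. Belongs on the yellow pad. Origin at the centre of its underside, z up along the core.
- blue_spool: full spool of blue thread, standing upright: cardboard foot disc 50 mm across and 3 mm thick, blue thread winding 44 mm across from 3 to 55 mm above the underside, bare cardboard core 24 mm across rising to 66 mm. About 0.12 kg. Belongs on the blue pad. Origin at the centre of its underside, z up along the core.
- tape_clamp: steel slide, T-foot in a fixed wooden jig's aluminium T-track (top at z 30 mm). Origin: underside centre, z up; +x along the track to its open end, 75-105 mm ahead at start; free 20 mm past it (slide 135 mm), 2 mm play, light friction. Heights: T-plate 40x28 mm 0-5, neck 10 wide 5-13, block 36x40 13-25, black grip 30 (x) x 14 (y) 25-59. 0.16 kg. Stands on its T-plate on the black pad.
- red_pad: red pad, 70 mm square, 2 mm thick, for the full red spool, fixed mid-floor in one cell of the fixed wooden caddy (2 x 2 cells, 80 mm square inside, centres 86 mm apart, walls 6 mm thick, tops 20 mm above the table; colours swap cells). Origin: centre of the pad's underside, 4 mm above the table; x, y along the caddy's walls, z up.
- yellow_pad: yellow pad, 70 mm square, 2 mm thick, for the full yellow spool, fixed mid-floor in one cell of the fixed wooden caddy (2 x 2 cells, 80 mm square inside, centres 86 mm apart, walls 6 mm thick, tops 20 mm above the table; colours swap cells). Origin: centre of the pad's underside, 4 mm above the table; x, y along the caddy's walls, z up.
- blue_pad: blue pad, 70 mm square, 2 mm thick, for the full blue spool, fixed mid-floor in one cell of the fixed wooden caddy (2 x 2 cells, 80 mm square inside, centres 86 mm apart, walls 6 mm thick, tops 20 mm above the table; colours swap cells). Origin: centre of the pad's underside, 4 mm above the table; x, y along the caddy's walls, z up.
- black_pad: black pad, 70 mm square, 2 mm thick, for the tape clamp, fixed mid-floor in one cell of the fixed wooden caddy (2 x 2 cells, 80 mm square inside, centres 86 mm apart, walls 6 mm thick, tops 20 mm above the table; colours swap cells). Origin: centre of the pad's underside, 4 mm above the table; x, y along the caddy's walls, z up.
- green_spool: full spool of green thread, standing upright: cardboard foot disc 50 mm across and 3 mm thick, green thread winding 44 mm across from 3 to 55 mm above the underside, bare cardboard core 24 mm across rising to 66 mm. About 0.12 kg. Has no pad: leave it where it stands. Origin at the centre of its underside, z up along the core.
- spent_red_spool: nearly empty spool, upright: the same cardboard foot disc (50 mm) and core (24 mm, 66 mm tall) as the full ones, but only a thin band of red thread, 30 mm across, from 10 to 32 mm above the underside. Leave it where it stands. Origin at the centre of its underside, z up.
Things that resemble listed ones, but are neither listed nor needed, are in the scene too. What is shaped like the tape_clamp but purple or turquoise is not meant.

How it is judged:
At the end, for the whole second after the job is handed in: The full red, yellow and blue spools stand within 20 mm of the centre of the pad of their colour and the tape clamp within 22 mm of the black pad's, upright (0.12 rad) and at rest; the green and the nearly empty red spool stand within 30 mm of where they started (horizontal distance between red_spool and red_pad below 0.02 m and z of red_spool in the frame of red_pad between -0.002 and 0.006 m and angle between each of red_spool, yellow_spool, blue_spool, tape_clamp, green_spool, spent_red_spool's own z axis and vertical below 0.12 rad and linear speed of each of red_spool, yellow_spool, blue_spool, tape_clamp, green_spool, spent_red_spool below 0.02 m/s and angular speed of each of red_spool, yellow_spool, blue_spool, tape_clamp below 0.2 rad/s and horizontal distance between yellow_spool and yellow_pad below 0.02 m and z of yellow_spool in the frame of yellow_pad between -0.002 and 0.006 m and horizontal distance between blue_spool and blue_pad below 0.02 m and z of blue_spool in the frame of blue_pad between -0.002 and 0.006 m and horizontal distance between tape_clamp and black_pad below 0.022 m and z of tape_clamp in the frame of black_pad between -0.002 and 0.006 m and distance of each of green_spool, spent_red_spool from where it was at the start of the episode below 0.03 m); the robot touches nothing.
It fails at once if the green or the nearly empty red spool is moved more than 30 mm or knocked over (distance of any of green_spool, spent_red_spool from where it was at the start of the episode above 0.03 m or angle between any of green_spool, spent_red_spool's own z axis and vertical above 0.5 rad).
It also fails if it takes over 96 s, if anything falls off the work surface, if the arm or the gripper's body presses on something with over 40 N, if the wrist force passes 120 N, or if a joint passes its speed limit or range.

## Robot

A 7-joint arm with a two-finger parallel gripper is mounted at the origin on the work surface. World frame = base frame: x ahead of the robot, y to its left, z up, the work surface at z = 0. Lengths are in m, angles in rad, forces in N, time in s.
With the tool pointing down it reaches from about 0.425 to 1.025 m from the base axis. Payload 9.4 kg.
Tool frame: the origin (TCP) lies at the very end of the fingers, on their centre line; the grasp point (between the pads) lies 19 mm behind it; z points along the fingers, y is the line along which they close (so a half turn about z gives the same grasp; the last joint's range is limited). The gripper opens to 93 mm and grips with 3 to 60 N. Pads are 15 mm wide; open, the fingers measure 128 mm over their backs; the gripper's body (75 mm by 188 mm) begins 65 mm behind the grasp point.
Start: joints at [1.057, 0.599, -0.003, 1.599, 0.002, 0.943, -0.08], TCP at [0.307, -0.657, 0.182] pointing down, gripper open.
Joint ranges: [-2.57, 2.57], [-0.35, 1.97], [-1.29, 1.29], [0.11, 2.56], [-1.05, 4.19], [0.11, 1.86], [-2.63, 2.63]. Speed limits (rad/s): [2.22, 2.22, 3.01, 3.01, 3.14, 3.14, 3.14].

## Interface

Orientations are given as a rotation vector (axis times angle).
In Python, from station import sense, snapshot, camera_info, manip gives the robot as it stands.
- The arm moves only by the shell command python3 -m crank 'ROWS' [FORCE]. ROWS is JSON, a list of rows, each an object of numbers: "tx", "ty", "tz": the shift along the tool's x, y, z in cm; "roll": the turn about the tool's z in degrees; "grip": the finger opening in cm, from 0 to 9.3. A call has 1 to 12 rows; each row shifts and turns the commanded pose from where the row before left it, along the tool's axes as they then stand; what a row does not reach is not made up. A row lasts 1/12 s, in which the tool goes at most 41.7 mm and 7.16 degrees, less where a joint would pass 70% of its speed; a pose out of reach is approached as far as the arm can. A call is refused whole if a number of a shift passes 4.17 or a number of a turn 7.16, either way. A call with a gripper value outside its range is refused whole. The fingers move at their own pace and stop on an object; FORCE is the grip in N (left out, the last holds). Time passes only in rows, so rows that do not move let the fingers close. It gives the time, the measured TCP pose, the force, the opening and the grip force at its end, in the units of the state.
- sense(): the state, without advancing time (a new reading comes with each control period).
- snapshot(name): name is "scene" or "top" or "wrist"; returns (picture, depth): 480x640x3 uint8, blue, green, red; 480x640 float32, m along the optical axis (not along the pixel's ray), 0 where there is no reading.
- camera_info(name): a dict with "K" (3x3 intrinsics, pixels), "origin" and "attitude" of the camera in the world; the wrist camera has in their place "T_tool_cam" (4x4, takes a point from camera to tool coordinates, whose origin is the TCP and whose axes are the flange's). Camera axes: x right, y up, looking along -z (the intrinsics and any distortion apply to the point x, -y, -z); pixel columns grow to the right and rows downward; lengths in m; the calibration is good to about 2 mm. A picture is of the moment at which its call begins: read the wrist's pose just before it. camera_info takes no time and is no camera call.
- manip.close_job(): hands the job in; it is judged then, once.
The state is a dict: "time_s": time; "q": joint angles; "qvel": joint speeds; "tau": joint torques, N m; "eef_pos": TCP position; "tool_rot": TCP orientation; "ft_force": force on the tool from outside, world axes, zero at the start; "ft_torque": the same for the moment, N m; "opening": finger opening in m; "grip_force": force on a finger pad.
Only numpy, scipy, OpenCV 4.12 (cv2) and the standard library are available. Lean on these libraries where they do the work, as an engineer would, in place of code of your own. Each camera call takes 0.05 s, during which the arm holds its last target. There are 200 camera calls.

## Working session

There is one attempt and no reset: what is moved stays moved. The work goes in short steps, Python scripts to look and compute and a shell command to move; the robot and the scene stay as the last step left them, time stands still between calls to the robot, and variables do not carry over. Pictures are saved under pics/ and viewed, at most 14 in all, crops included, and the job is handed in when it is done.

```bash
mkdir -p pics; ls
python3 - <<'E'
from station import sense,snapshot,camera_info
import cv2,numpy as np
np.set_printoptions(precision=4,suppress=True)
s=sense();print({k:s[k] for k in("time_s","eef_pos","tool_rot","opening")})
for n in("scene","top","wrist"):
    im,d=snapshot(n);cv2.imwrite(f"pics/{n}0.png",im);np.savez(f"pics/{n}0.npz",im=im,d=d)
    print(n,camera_info(n))
E
```

```text
pics
{'time_s': 0.0, 'eef_pos': array([ 0.3065, -0.6565,  0.1811]), 'tool_rot': array([-3.0655, -0.6805,  0.0007]), 'opening': 0.09290173318040545}
scene {'K': array([[558.0307,   0.    , 322.2499],
       [  0.    , 558.0307, 240.0282],
       [  0.    ,   0.    ,   1.    ]]), 'origin': array([0.9863, 0.396 , 1.075 ]), 'attitude': array([0.2859, 0.6307, 2.2114])}
top {'K': array([[490.8302,   0.    , 325.1059],
       [  0.    , 490.8302, 231.6881],
       [  0.    ,   0.    ,   1.    ]]), 'origin': array([ 0.371 , -0.0295,  1.3   ]), 'attitude': array([ 0.0929, -0.0854, -1.5844])}
wrist {'K': array([[339.8725,   0.    , 323.6707],
       [  0.    , 339.8725, 241.3945],
       [  0.    ,   0.    ,   1.    ]]), 'T_tool_cam': array([[-0.0007,  0.9589,  0.2837,  0.0774],
       [ 1.    ,  0.0009, -0.0005, -0.0003],
       [-0.0008,  0.2837, -0.9589, -0.203 ],
       [ 0.    ,  0.    ,  0.    ,  1.    ]])}
```

View pics/top0.png

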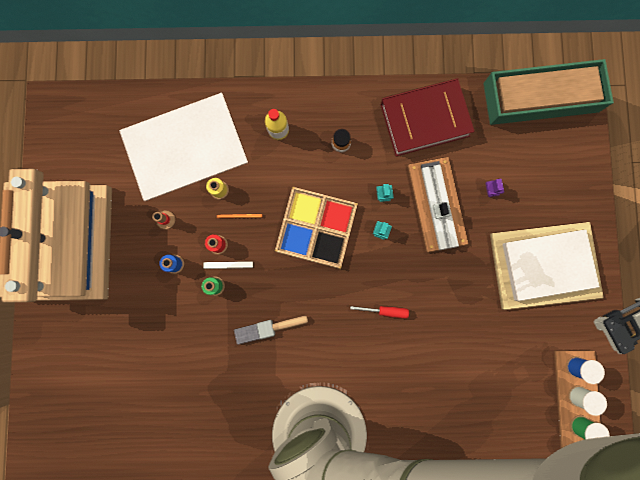

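View pics/scene0.png

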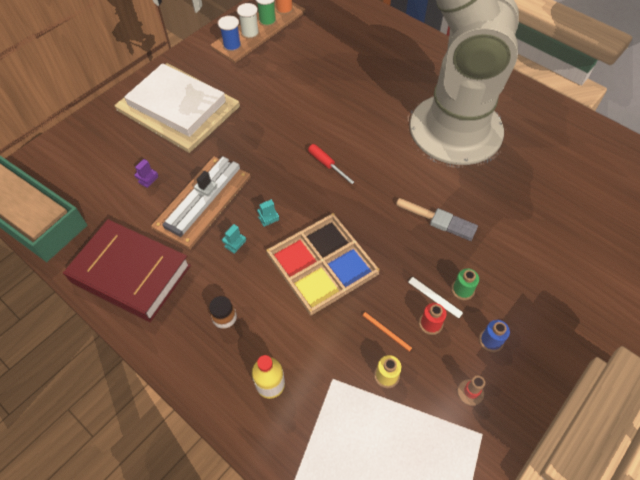

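Top view: spools yellow (216,188), red (215,243), blue (171,263), green (212,286), spent red (163,219). The caddy is at (316,228), with yellow top-left, red top-right, blue bottom-left and black bottom-right. The jig track runs from (431,165) to (456,248), with the clamp at (444,210). The turquoise and purple clamps are decoys.

```bash
cat > h.py <<'E'
import cv2,numpy as np
from scipy.spatial.transform import Rotation as R
from station import sense,snapshot,camera_info
np.set_printoptions(precision=4,suppress=True)
def cam(n,s=None):
    c=camera_info(n);K=np.array(c["K"])
    if n!="wrist": return K,np.array(c["origin"]),R.from_rotvec(c["attitude"]).as_matrix()
    s=s or sense();T=np.eye(4);T[:3,:3]=R.from_rotvec(s["tool_rot"]).as_matrix();T[:3,3]=s["eef_pos"]
    T=T@c["T_tool_cam"];return K,T[:3,3],T[:3,:3]
def rays(C,uv):
    K,o,A=C;uv=np.atleast_2d(uv).astype(float)
    v=np.c_[(uv[:,0]-K[0,2])/K[0,0],-(uv[:,1]-K[1,2])/K[1,1],-np.ones(len(uv))]
    return v@A.T
def plane(C,uv,z):
    r=rays(C,uv);return C[1]+r*((z-C[1][2])/r[:,2])[:,None]
def cloud(C,d):
    u,v=np.meshgrid(np.arange(640),np.arange(480))
    return (C[1]+rays(C,np.c_[u.ravel(),v.ravel()])*d.reshape(-1,1)).reshape(480,640,3)
def tri(C1,p1,C2,p2):
    A=[];b=[]
    for C,p in((C1,p1),(C2,p2)):
        r=rays(C,p)[0];r/=np.linalg.norm(r);M=np.eye(3)-np.outer(r,r);A.append(M);b.append(M@C[1])
    return np.linalg.lstsq(np.vstack(A),np.hstack(b),rcond=None)[0]
E
python3 - <<'E'
from h import *
P={}
for n in("top","scene"):
    f=np.load(f"pics/{n}0.npz");C=cam(n);P[n]=(C,f["im"],f["d"],cloud(C,f["d"]))
obj={"yellow":((216,188),(388,371)),"red":((215,243),(433,318)),"blue":((171,263),(495,334)),"green":((212,286),(466,283)),"spent":((163,219),(473,389))}
for k,(a,b) in obj.items():
    out=[]
    for n,p in(("top",a),("scene",b)):
        C,im,d,X=P[n];u,v=p
        sub=np.zeros((480,640),bool);sub[v-22:v+23,u-22:u+23]=1
        m=sub&(X[...,2]>.060)&(X[...,2]<.075)
        q=X[m];mm=np.argwhere(m)[:,::-1];
        (cc,r)=cv2.minEnclosingCircle(mm.astype(np.float32)) if len(mm) else ((0,0),0)
        out.append((n,len(q),q.mean(0),np.array(cc),r))
        w=X[sub&(X[...,2]>.01)]
        print(k,n,len(q),q.mean(0),"allmean",w.mean(0),"max",w[:,2].max())
    print("  tri",tri(P["top"][0],out[0][3],P["scene"][0],out[1][3]))
C,im,d,X=P["top"]
hsv=cv2.cvtColor(im,cv2.COLOR_BGR2HSV)
sub=np.zeros((480,640),np.uint8);sub[185:270,272:360]=1
H,S,V=cv2.split(hsv)
for k,m in {"yellow":(H>22)&(H<35)&(S>150)&(V>120),"red":((H<6)|(H>172))&(S>170)&(V>120),"blue":(H>100)&(H<125)&(S>120)&(V>100),"black":(V<50)}.items():
    m=(m&(sub>0)).astype(np.uint8)
    c=max(cv2.findContours(m,0,2)[0],key=cv2.contourArea);r=cv2.minAreaRect(c)
    g=X[(m>0)]
    print(k,r,plane(C,r[0],.006)[0],plane(C,cv2.boxPoints(r),.006)[:,:2].ravel(),"z",np.median(g[:,2]))
a=cv2.resize(P["top"][1][145:265,380:510],None,fx=4.5,fy=4.5,interpolation=2)
b=cv2.resize(P["scene"][1][140:250,140:290],None,fx=4,fy=4,interpolation=2)
cv2.imwrite("pics/ja.png",a);cv2.imwrite("pics/jb.png",b)
E
```

```text
yellow top 73 [0.6369 0.2584 0.0653] allmean [0.6287 0.2492 0.0761] max 1.2999744414424277
yellow scene 135 [0.6394 0.261  0.0659] allmean [0.6505 0.2653 0.0683] max 1.0749927527689092
  tri [0.6365 0.2606 0.0592]
red top 75 [0.49   0.2603 0.0653] allmean [0.4832 0.246  0.0988] max 1.2999744414424277
red scene 122 [0.492  0.2629 0.0655] allmean [0.5047 0.2665 0.0623] max 1.0749927527689092
  tri [0.4899 0.2619 0.0606]
blue top 77 [0.4399 0.3751 0.065 ] allmean [0.4371 0.3587 0.0862] max 1.2999744414424277
blue scene 130 [0.4428 0.3776 0.0652] allmean [0.4567 0.3781 0.0622] max 1.0749927527689092
  tri [0.4401 0.3773 0.0591]
green top 79 [0.3805 0.2669 0.0652] allmean [0.3802 0.252  0.1011] max 1.2999744414424277
green scene 107 [0.3829 0.2698 0.0654] allmean [0.4068 0.2749 0.0765] max 1.0749927527689092
  tri [0.3781 0.2667 0.0539]
spent top 76 [0.5582 0.4012 0.0655] allmean [0.5468 0.3749 0.1137] max 1.2999744414424277
spent scene 142 [0.5605 0.4035 0.066 ] allmean [0.5766 0.4034 0.0752] max 1.0749927527689092
  tri [0.5586 0.4032 0.0615]
yellow ((304.7647399902344, 207.94119262695312), (25.70877456665039, 25.708772659301758), 14.03624439239502) [0.5828 0.0289 0.006 ] [ 0.5583  0.0707  0.6255  0.0535  0.6074 -0.0131  0.5405  0.0045] z 0.0055298122368778735
red ((336.0850830078125, 216.05606079101562), (26.08834457397461, 25.70184898376465), 14.931416511535645) [ 0.5596 -0.0543  0.006 ] [ 0.536  -0.0116  0.6026 -0.0302  0.5833 -0.0972  0.5169 -0.0782] z 0.005409835296575127
blue ((296.14898681640625, 238.9339599609375), (25.3984317779541, 25.652923583984375), 14.74356460571289) [0.5001 0.0526 0.006 ] [0.4763 0.0939 0.5422 0.0762 0.5239 0.0111 0.4582 0.0291] z 0.005421589044770414
black ((327.47698974609375, 247.25486755371094), (25.3684024810791, 25.2421932220459), 14.620874404907227) [ 0.4767 -0.0301  0.006 ] [ 0.4534  0.0111  0.518  -0.0066  0.4999 -0.0714  0.4356 -0.0534] z 0.0055614261052159275
```

View pics/ja.png

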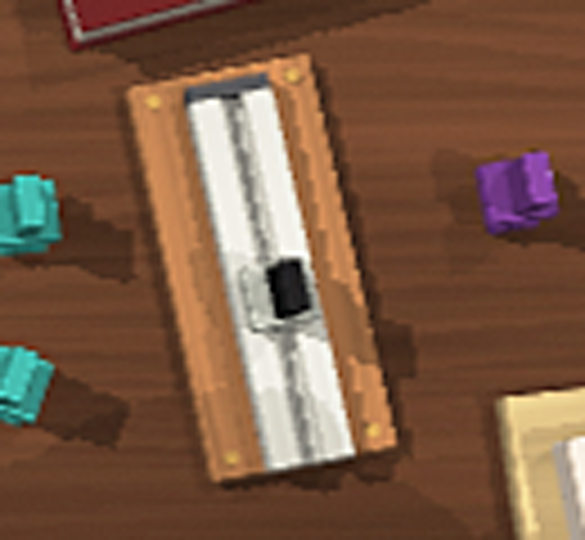

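View pics/jb.png

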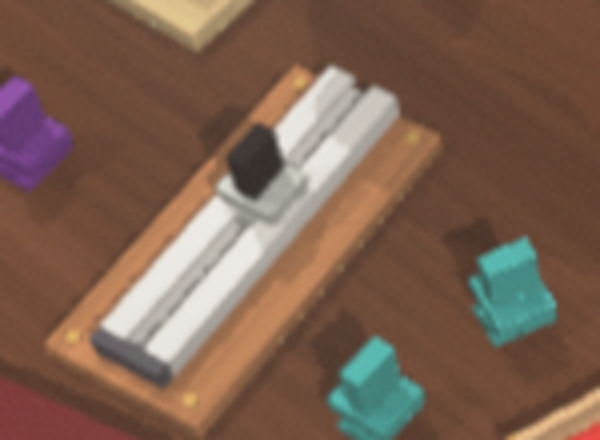

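The stop is at the far end of the track, at (228,88) in the crop, so the open end faces the robot, at the bottom of the top view. Next I'll measure the clamp and the track direction.

Run:
```python
from h import *
for n,sl in(("top",(slice(195,228),slice(428,465))),("scene",(slice(165,200),slice(190,222)))):
    f=np.load(f"pics/{n}0.npz");C=cam(n);X=cloud(C,f["d"]);sub=np.zeros((480,640),bool);sub[sl]=1
    H,S,V=cv2.split(cv2.cvtColor(f["im"],cv2.COLOR_BGR2HSV))
    m=sub&(X[...,2]>.068)&(X[...,2]<.09)
    q=X[m];r=cv2.minAreaRect(q[:,:2].astype(np.float32))
    print(n,"grip top",len(q),q.mean(0),q[:,2].max(),"rect",r, "px",np.argwhere(m)[:,::-1].mean(0))
    b=X[sub&(X[...,2]>.036)&(X[...,2]<.046)]; print(" block",b.mean(0))
    big=np.zeros((480,640),bool)
    if n=="top": big[150:260,400:475]=1
    else: big[140:250,145:255]=1
    t=X[big&(S<60)&(V>120)&(X[...,2]>.024)&(X[...,2]<.034)]
    r=cv2.minAreaRect(t[:,:2].astype(np.float32));bp=cv2.boxPoints(r)
    e=[bp[1]-bp[0],bp[2]-bp[1]];e=max(e,key=np.linalg.norm);print(" track",len(t),r,np.median(t[:,2]),"yaw",np.degrees(np.arctan2(e[1],e[0]))); print(bp.ravel())
s=sense();print(s["eef_pos"],R.from_rotvec(s["tool_rot"]).as_matrix())
```

```text
top grip top 76 [ 0.5666 -0.3281  0.0758] 0.08162303558455974 rect ((0.5667584538459778, -0.32886362075805664), (0.030249739065766335, 0.015182959847152233), 12.447742462158203) px [445.0921 207.5789]
 block [ 0.5633 -0.3239  0.0419]
 track 943 ((0.5789551138877869, -0.32613202929496765), (0.22111886739730835, 0.049491964280605316), 10.482879638671875) 0.029279399192384314 yaw 10.482881
[ 0.4657 -0.3219  0.4747 -0.3706  0.6922 -0.3303  0.6832 -0.2817]
scene grip top 96 [ 0.5691 -0.3251  0.0758] 0.08205931080101958 rect ((0.567817211151123, -0.32542556524276733), (0.03183971345424652, 0.016155220568180084), 11.639945983886719) px [202.6042 177.1562]
 block [ 0.5721 -0.3189  0.0418]
 track 1107 ((0.579989492893219, -0.3246200382709503), (0.22238454222679138, 0.05349307879805565), 10.086929321289062) 0.02979047673060764 yaw 10.086927
[ 0.4658 -0.3178  0.4752 -0.3704  0.6941 -0.3315  0.6848 -0.2788]
[ 0.3065 -0.6566  0.1813] [[ 0.9061  0.423  -0.0006]
 [ 0.423  -0.9061  0.001 ]
 [-0.0001 -0.0011 -1.    ]]
```

```bash
python3 -m crank '[{"roll":7},{"roll":7},{"tx":2,"ty":-1.7},{"tx":2.9,"ty":-2.5},{"tx":2.9,"ty":-2.5},{"tx":2.9,"ty":-2.5},{"tx":2.9,"ty":-2.5},{"tx":2.9,"ty":-2.5},{"tx":2.9,"ty":-2.5},{"tx":2.9,"ty":-2.5},{"tx":2.9,"ty":-2.5},{"tx":2.9,"ty":-2.5}]'
cat > g.py <<'E'
# python3 g.py x y z [yaw]: needed tool shifts (cm) from the measured pose
import sys
from h import *
s=sense();M=R.from_rotvec(s["tool_rot"]).as_matrix();y=np.degrees(np.arctan2(M[1,0],M[0,0]))
a=list(map(float,sys.argv[1:]));t=np.array(a[:3]);ps=a[3] if len(a)>3 else y
if len(a)>3:
    c,q=np.cos(np.radians(ps)),np.sin(np.radians(ps));M=np.array([[c,q,0],[q,-c,0],[0,0,-1.]])
print("t",s["time_s"],"pos",s["eef_pos"],"yaw",round(y,2),"roll",round(y-ps,2),"shift cm",100*M.T@(t-s["eef_pos"]),"q7",s["q"][6],"F",s["ft_force"],"open",s["opening"],"tilt",M[2])
E
python3 g.py .567 -.327 .047 11
python3 - <<'E'
from h import *
s=sense();im,d=snapshot("wrist");cv2.imwrite("pics/w1.png",im);C=cam("wrist",s);X=cloud(C,d)
ok=(d>0)&(abs(X[...,0]-.567)<.06)&(abs(X[...,1]+.327)<.06)
q=X[ok&(X[...,2]>.068)&(X[...,2]<.085)];print(len(q),q.mean(0),cv2.minAreaRect(q[:,:2].astype(np.float32)))
E
```

```text
t 0.15 pos [ 0.3065 -0.6566  0.1813] yaw 25.03 roll 14.03 shift cm [ 31.8584 -27.3833  13.4261] q7 -0.07982330640814757 F [-0.1228 -0.152   0.0885] open 0.09299867866765414 tilt [ 0.  0. -1.]
0 [nan nan nan] ((0.0, 0.0), (0.0, 0.0), 0.0)schema error: expected keys tx, ty, tz, roll, grip
<stdin>:4: RuntimeWarning: Mean of empty slice.
  ret = um.true_divide(
```

View pics/w1.png

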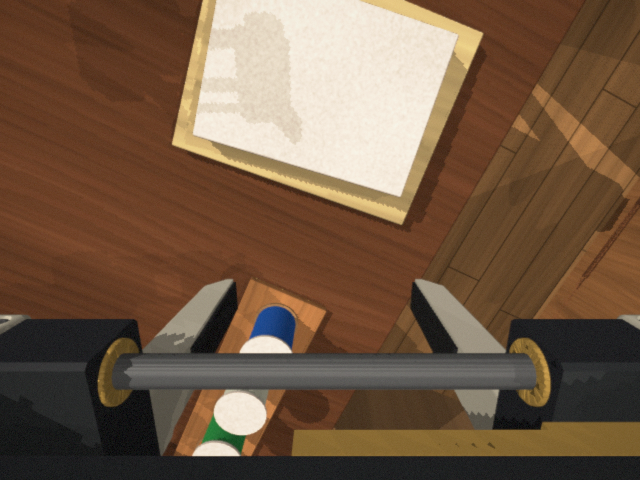

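The wrist view is still at the start pose: jars at (250,380), tray at (320,110). The move was refused because every row needs all five keys.

```bash
python3 -m crank '[{"tx":0,"ty":0,"tz":0,"roll":7,"grip":9.3},{"tx":0,"ty":0,"tz":0,"roll":7,"grip":9.3},{"tx":2,"ty":-1.7,"tz":0,"roll":0,"grip":9.3},{"tx":2.9,"ty":-2.5,"tz":0,"roll":0,"grip":9.3},{"tx":2.9,"ty":-2.5,"tz":0,"roll":0,"grip":9.3},{"tx":2.9,"ty":-2.5,"tz":0,"roll":0,"grip":9.3},{"tx":2.9,"ty":-2.5,"tz":0,"roll":0,"grip":9.3},{"tx":2.9,"ty":-2.5,"tz":0,"roll":0,"grip":9.3},{"tx":2.9,"ty":-2.5,"tz":0,"roll":0,"grip":9.3},{"tx":2.9,"ty":-2.5,"tz":0,"roll":0,"grip":9.3},{"tx":2.9,"ty":-2.5,"tz":0,"roll":0,"grip":9.3},{"tx":2.0,"ty":-1.7,"tz":0,"roll":0,"grip":9.3}]'
python3 g.py .567 -.327 .047 11
cat > look.py <<'E'
# python3 look.py x y zmin zmax half: wrist depth points around a place
import sys
from h import *
x,y,a,b,h=map(float,sys.argv[1:]);s=sense();im,d=snapshot("wrist");cv2.imwrite("pics/wl.png",im);C=cam("wrist",s);X=cloud(C,d)
q=X[(d>0)&(abs(X[...,0]-x)<h)&(abs(X[...,1]-y)<h)&(X[...,2]>a)&(X[...,2]<b)]
print(len(q),q.mean(0),cv2.minAreaRect(q[:,:2].astype(np.float32)))
E
python3 look.py .567 -.327 .068 .085 .05
```

```text
time_s: 1.2
eef_pos: [0.5314, -0.3713, 0.1818]
tool_rot: [-3.125, -0.307, -0.001]
ft_force: [-0.4, -0.2, 0.7]
opening: 0.0925
grip_force: 0.0
t 1.2 pos [ 0.5314 -0.3713  0.1818] yaw 11.21 roll 0.21 shift cm [ 4.3424 -3.6678 13.4818] q7 -0.8151402288912776 F [-0.3839 -0.2055  0.7496] open 0.09253914782941336 tilt [ 0.  0. -1.]
550 [ 0.5651 -0.3278  0.0769] ((0.5642913579940796, -0.3275739550590515), (0.03033437207341194, 0.01420030277222395), 10.643193244934082)
```

```bash
python3 -m crank '[{"tx":1.8,"ty":-1.5,"tz":0,"roll":0.4,"grip":9.3},{"tx":0,"ty":0,"tz":0,"roll":0,"grip":9.3},{"tx":0,"ty":0,"tz":0,"roll":0,"grip":5},{"tx":0,"ty":0,"tz":0,"roll":0,"grip":5}]'
python3 g.py .5655 -.3275 .048 10.6
python3 look.py .567 -.327 .068 .085 .05
```

```text
time_s: 1.58
eef_pos: [0.5429, -0.358, 0.1818]
tool_rot: [3.128, 0.29, -0.001]
ft_force: [-0.9, -0.4, -1.0]
opening: 0.0837
grip_force: 0.0
t 1.5833 pos [ 0.5429 -0.358   0.1818] yaw 10.6 roll -0.0 shift cm [ 2.7863 -2.5853 13.382 ] q7 -0.852654329390187 F [-0.8843 -0.4198 -1.0415] open 0.08369671345901149 tilt [ 0.  0. -1.]
519 [ 0.5651 -0.3277  0.077 ] ((0.5642521977424622, -0.32764962315559387), (0.030473493039608, 0.01389201357960701), 11.151360511779785)
```

```bash
python3 -m crank '[{"tx":2.75,"ty":-2.55,"tz":0,"roll":-0.3,"grip":5},{"tx":0,"ty":0,"tz":3.5,"roll":0,"grip":5},{"tx":0,"ty":0,"tz":3.5,"roll":0,"grip":5},{"tx":0,"ty":0,"tz":2.5,"roll":0,"grip":5},{"tx":0,"ty":0,"tz":0,"roll":0,"grip":5},{"tx":0,"ty":0,"tz":0,"roll":0,"grip":5}]'
python3 g.py .5648 -.3276 .048 10.9
```

```text
time_s: 2.13
eef_pos: [0.5646, -0.3279, 0.0862]
tool_rot: [-3.127, -0.296, 0.004]
ft_force: [0.0, 0.0, 0.4]
opening: 0.0502
grip_force: 0.0
t 2.1333 pos [ 0.5646 -0.3279  0.0862] yaw 10.83 roll -0.07 shift cm [ 0.0261 -0.0267  3.8185] q7 -0.9016293182124264 F [0.0447 0.0127 0.4093] open 0.05015425733590035 tilt [ 0.  0. -1.]
```

Aligned. Descend and close gently on the grip.

```bash
python3 -m crank '[{"tx":0,"ty":0,"tz":2,"roll":0,"grip":5},{"tx":0,"ty":0,"tz":1.8,"roll":0,"grip":5},{"tx":0,"ty":0,"tz":0,"roll":0,"grip":5},{"tx":0,"ty":0,"tz":0,"roll":0,"grip":0.8},{"tx":0,"ty":0,"tz":0,"roll":0,"grip":0.8},{"tx":0,"ty":0,"tz":0,"roll":0,"grip":0.8},{"tx":0,"ty":0,"tz":0,"roll":0,"grip":0.8},{"tx":0,"ty":0,"tz":0,"roll":0,"grip":0.8},{"tx":0,"ty":0,"tz":0,"roll":0,"grip":0.8},{"tx":0,"ty":0,"tz":0,"roll":0,"grip":0.8}]' 20
python3 g.py .5648 -.3276 .048 10.9
```

```text
time_s: 2.97
eef_pos: [0.5662, -0.327, 0.0492]
tool_rot: [3.127, 0.299, 0.001]
ft_force: [0.7, -1.3, 0.4]
opening: 0.0098
grip_force: 0.0
t 2.9667 pos [ 0.5662 -0.327   0.0492] yaw 10.93 roll 0.03 shift cm [-0.1472  0.0366  0.1235] q7 -0.9003901764923896 F [ 0.7286 -1.2521  0.3749] open 0.009812711501282212 tilt [ 0.  0. -1.]
```

```bash
python3 -m crank '[{"tx":0,"ty":0,"tz":0,"roll":0,"grip":0.8},{"tx":0,"ty":0,"tz":0,"roll":0,"grip":0.8},{"tx":0,"ty":0,"tz":0,"roll":0,"grip":0.8}]' 20
python3 - <<'E'
from h import *
im,d=snapshot("wrist");sc,_=snapshot("scene")
cv2.imwrite("pics/w2.png",np.hstack([cv2.resize(im,(480,360)),cv2.resize(sc[130:250,150:256],(318,360),interpolation=2)]))
E
```

```text
time_s: 3.22
eef_pos: [0.566, -0.3269, 0.0488]
tool_rot: [-3.127, -0.299, 0.0]
ft_force: [-1.7, -0.1, -0.1]
opening: 0.0079
grip_force: 0.0
```

View pics/w2.png

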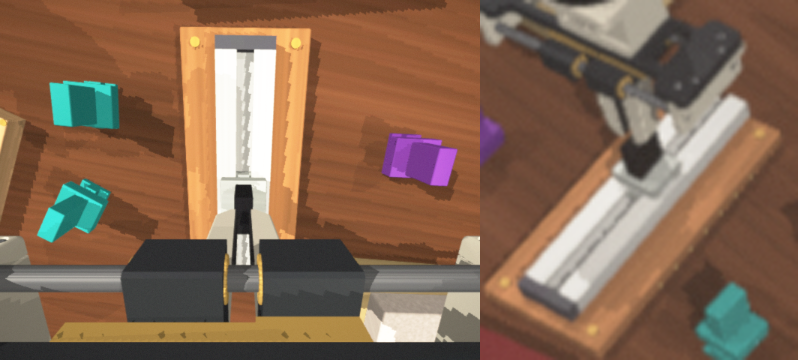

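The fingers closed behind the grip, on the robot side of it; the clamp's grip is at about (243,190) in the left half. I'll measure where the clamp is now.

Run:
```python
from h import *
s=sense();print(s["eef_pos"])
for n in("scene","wrist"):
    im,d=snapshot(n);C=cam(n,s);X=cloud(C,d)
    V=im.max(2)
    ok=(d>0)&(abs(X[...,0]-.59)<.05)&(abs(X[...,1]+.325)<.03)
    for a,b in((.035,.046),(.046,.07),(.07,.082)):
        m=ok&(X[...,2]>a)&(X[...,2]<b);q=X[m];dk=X[m&(V<60)]
        print(n,a,len(q),q.mean(0),q.min(0),q.max(0),"dark",len(dk),dk.min(0) if len(dk) else 0,dk.max(0) if len(dk) else 0)
```

```text
[ 0.566  -0.3269  0.0488]
scene 0.035 136 [ 0.5727 -0.3177  0.0419] [ 0.548  -0.3443  0.035 ] [ 0.6288 -0.295   0.0459] dark 0 0 0
scene 0.046 106 [ 0.5712 -0.3207  0.0566] [ 0.5524 -0.3332  0.046 ] [ 0.587  -0.3055  0.0699] dark 57 [ 0.5558 -0.3276  0.05  ] [ 0.5838 -0.3165  0.0699]
scene 0.07 53 [ 0.5733 -0.3235  0.0755] [ 0.551  -0.3345  0.0701] [ 0.5836 -0.3167  0.0808] dark 33 [ 0.5604 -0.3297  0.0714] [ 0.5832 -0.3167  0.08  ]
wrist 0.035 1807 [ 0.5713 -0.3262  0.0429] [ 0.5493 -0.3485  0.035 ] [ 0.5857 -0.305   0.046 ] dark 0 0 0
wrist 0.046 282 [ 0.5791 -0.3247  0.0585] [ 0.5769 -0.3317  0.046 ] [ 0.5807 -0.318   0.0699] dark 253 [ 0.5778 -0.3313  0.0462] [ 0.5807 -0.3186  0.0699]
wrist 0.07 1007 [ 0.5682 -0.3267  0.0769] [ 0.5496 -0.3341  0.07  ] [ 0.5806 -0.3181  0.0791] dark 948 [ 0.5496 -0.3341  0.07  ] [ 0.5806 -0.3187  0.0791]
```

```bash
python3 -m crank '[{"tx":0,"ty":0,"tz":0,"roll":0,"grip":0},{"tx":0,"ty":0,"tz":0,"roll":0,"grip":0},{"tx":0,"ty":0,"tz":0,"roll":0,"grip":0},{"tx":0,"ty":0,"tz":0,"roll":0,"grip":0}]' 20
python3 - <<'E'
from h import *
im,d=snapshot("wrist")
cv2.imwrite("pics/w3.png",cv2.resize(im[200:400,200:440],None,fx=3,fy=3,interpolation=2))
E
```

```text
time_s: 3.75
eef_pos: [0.566, -0.3269, 0.0489]
tool_rot: [3.127, 0.299, -0.0]
ft_force: [0.1, 0.2, 0.3]
opening: 0.0007
grip_force: 0.0
```

View pics/w3.png

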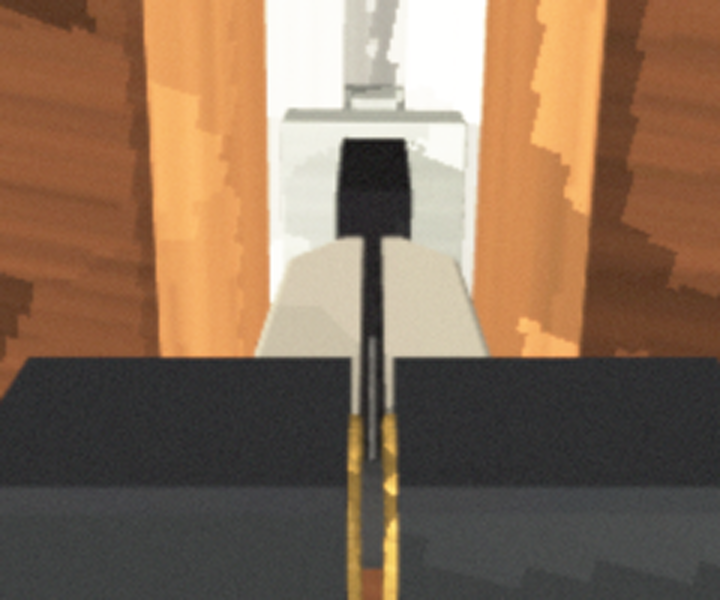

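The fingers are fully closed with no force, and in the crop their tips (365,240) sit in front of the grip. I'll check where the finger tips really lie.

Run:
```python
from h import *
s=sense();im,d=snapshot("wrist");C=cam("wrist",s);X=cloud(C,d)
T=np.array(camera_info("wrist")["T_tool_cam"]);M=R.from_rotvec(s["tool_rot"]).as_matrix()
tool=lambda x:(x-s["eef_pos"])@M
for u in (300,305,310,315,318,321,324,327,330,335,340,350):
    print(u,[(v,np.round(1000*tool(X[v,u])).astype(int).tolist(),round(X[v,u,2],3)) for v in(262,275,281,288,300,312)])
# where TCP and pad point project
for p in((0,0,0),(0,0,-.019),(0,.0,-.04)):
    c=np.linalg.inv(T)@np.r_[p,1];K=C[0];print(p,K[0,0]*c[0]/-c[2]+K[0,2],K[1,1]*-c[1]/-c[2]+K[1,2])
for n in("scene","top"):
    im,d=snapshot(n);X=cloud(cam(n),d);q=X[(abs(X[...,0]-.566)<.03)&(abs(X[...,1]+.327)<.05)&(X[...,2]>.045)&(X[...,2]<.12)&(im.max(2)>90)];print(n,len(q),q.min(0) if len(q) else 0, np.sort(q[:,2])[:10] if len(q) else 0)
```

```text
300 [(262, [2, -15, 5], np.float64(0.043)), (275, [-8, -16, 7], np.float64(0.042)), (281, [-12, -16, 6], np.float64(0.043)), (288, [8, -12, -49], np.float64(0.098)), (300, [8, -11, -62], np.float64(0.11)), (312, [8, -10, -74], np.float64(0.123))]
305 [(262, [2, -12, 5], np.float64(0.044)), (275, [-7, -12, 5], np.float64(0.043)), (281, [-11, -12, 5], np.float64(0.044)), (288, [7, -9, -48], np.float64(0.097)), (300, [8, -8, -61], np.float64(0.11)), (312, [8, -8, -74], np.float64(0.123))]
310 [(262, [2, -9, 5], np.float64(0.044)), (275, [-7, -9, 6], np.float64(0.043)), (281, [8, -7, -40], np.float64(0.089)), (288, [8, -7, -49], np.float64(0.098)), (300, [8, -6, -62], np.float64(0.111)), (312, [7, -6, -73], np.float64(0.122))]
315 [(262, [14, -5, -27], np.float64(0.076)), (275, [6, -5, -27], np.float64(0.076)), (281, [8, -4, -40], np.float64(0.089)), (288, [8, -4, -49], np.float64(0.097)), (300, [8, -4, -63], np.float64(0.111)), (312, [8, -4, -73], np.float64(0.122))]
318 [(262, [13, -3, -26], np.float64(0.075)), (275, [6, -3, -28], np.float64(0.077)), (281, [8, -3, -40], np.float64(0.08
[... 1450 characters left out ...]
(288, [8, 8, -49], np.float64(0.098)), (300, [8, 8, -62], np.float64(0.111)), (312, [8, 7, -73], np.float64(0.122))]
350 [(262, [2, 17, 5], np.float64(0.044)), (275, [-7, 17, 5], np.float64(0.044)), (281, [-12, 18, 6], np.float64(0.043)), (288, [8, 13, -49], np.float64(0.098)), (300, [8, 12, -62], np.float64(0.111)), (312, [8, 11, -73], np.float64(0.122))]
(0, 0, 0) 323.44226666490874 267.5320368917081
(0, 0, -0.019) 323.45781888653397 279.1595351694135
(0, 0.0, -0.04) 323.4787070674284 294.7764221471687
scene 164 [ 0.5503 -0.3413  0.045 ] [0.045  0.0452 0.0453 0.0453 0.0454 0.0454 0.0456 0.0456 0.0459 0.0459]
top 7 [ 0.5574 -0.3188  0.0452] [0.0452 0.0453 0.0455 0.0455 0.0462 0.0468 0.0484]
```

The fingers end about 38 mm short of the reported TCP: tool z is about −38 mm at the tip edge, and they closed freely above the grip, whose top is at z = 77 mm. I'll treat the real tip as TCP − 38 mm. Next: open, lower in steps, and re-check.

```bash
python3 -m crank '[{"tx":-0.1,"ty":0,"tz":0,"roll":0,"grip":4.5},{"tx":0,"ty":0,"tz":0,"roll":0,"grip":4.5},{"tx":0,"ty":0,"tz":0,"roll":0,"grip":4.5},{"tx":0,"ty":0,"tz":0,"roll":0,"grip":4.5},{"tx":0,"ty":0,"tz":0,"roll":0,"grip":4.5},{"tx":0,"ty":0,"tz":0,"roll":0,"grip":4.5},{"tx":0,"ty":0,"tz":0.8,"roll":0,"grip":4.5},{"tx":0,"ty":0,"tz":0.7,"roll":0,"grip":4.5},{"tx":0,"ty":0,"tz":0.5,"roll":0,"grip":4.5},{"tx":0,"ty":0,"tz":0,"roll":0,"grip":4.5}]' 20
python3 - <<'E'
from h import *
s=sense();im,d=snapshot("wrist");C=cam("wrist",s);X=cloud(C,d)
M=R.from_rotvec(s["tool_rot"]).as_matrix();t=(X-s["eef_pos"])@M*1000
print(s["ft_force"],s["opening"])
for u in(265,275,285,290):print(u,[(v,t[v,u].round().astype(int).tolist()) for v in(272,276,280,284,290,300,315,325,340)])
cv2.imwrite("pics/w4.png",cv2.resize(im[200:400,200:440],None,fx=2,fy=2,interpolation=2))
E
```

```text
time_s: 4.78
eef_pos: [0.5642, -0.3266, 0.0272]
tool_rot: [-3.126, -0.299, 0.003]
ft_force: [-0.9, -0.1, 0.0]
opening: 0.0448
grip_force: 0.0
[-0.9161 -0.1124  0.0462] 0.044839565133128007
265 [(272, [-8, -40, 12]), (276, [-11, -40, 14]), (280, [-14, -40, 13]), (284, [8, -30, -44]), (290, [8, -28, -51]), (300, [8, -27, -63]), (315, [8, -24, -76]), (325, [7, -23, -82]), (340, [4, -22, -89])]
275 [(272, [-8, -33, 12]), (276, [-11, -33, 14]), (280, [8, -25, -39]), (284, [8, -25, -43]), (290, [7, -24, -49]), (300, [7, -23, -59]), (315, [0, -23, -61]), (325, [-5, -23, -63]), (340, [-61, -35, 12])]
285 [(272, [-8, -26, 14]), (276, [-11, -26, 12]), (280, [-14, -26, 13]), (284, [-17, -26, 13]), (290, [-22, -27, 14]), (300, [-29, -27, 13]), (315, [-41, -27, 13]), (325, [-48, -27, 13]), (340, [-61, -28, 14])]
290 [(272, [-2, -21, -3]), (276, [-4, -21, -4]), (280, [-7, -21, -3]), (284, [-10, -21, -4]), (290, [-14, -21, -4]), (300, [-22, -22, -2]), (315, [-32, -22, -3]), (325, [-40, -22, -2]), (340, [-50, -22, -3])]
```

View pics/w4.png

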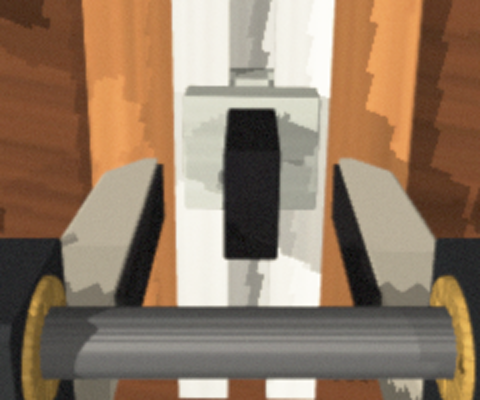

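Confirmed: the finger tips are at tool z = −38 mm, and the grip at (250,185) is centred between them. I'll descend 1.7 cm and close.

```bash
python3 -m crank '[{"tx":0,"ty":0,"tz":0.8,"roll":0,"grip":4.5},{"tx":0,"ty":0,"tz":0.9,"roll":0,"grip":4.5},{"tx":0,"ty":0,"tz":0,"roll":0,"grip":4.5},{"tx":0,"ty":0,"tz":0,"roll":0,"grip":0.8},{"tx":0,"ty":0,"tz":0,"roll":0,"grip":0.8},{"tx":0,"ty":0,"tz":0,"roll":0,"grip":0.8},{"tx":0,"ty":0,"tz":0,"roll":0,"grip":0.8},{"tx":0,"ty":0,"tz":0,"roll":0,"grip":0.8},{"tx":0,"ty":0,"tz":0,"roll":0,"grip":0.8}]' 25
python3 g.py .5648 -.3276 .010 10.9
```

```text
time_s: 5.58
eef_pos: [0.5652, -0.3272, 0.0122]
tool_rot: [3.127, 0.299, 0.001]
ft_force: [-0.2, 0.5, 1.0]
opening: 0.014
grip_force: 25.0
t 5.5833 pos [ 0.5652 -0.3272  0.0122] yaw 10.93 roll 0.03 shift cm [-0.0482  0.03    0.2182] q7 -0.8982328135745032 F [-0.2082  0.4568  0.9991] open 0.014021040593748178 tilt [ 0.  0. -1.]
```

```bash
python3 -m crank '[{"tx":-0.6,"ty":0,"tz":0,"roll":0,"grip":0.8},{"tx":-1,"ty":0,"tz":0,"roll":0,"grip":0.8},{"tx":-1.2,"ty":0,"tz":0,"roll":0,"grip":0.8},{"tx":-1.2,"ty":0,"tz":0,"roll":0,"grip":0.8},{"tx":-1.2,"ty":0,"tz":0,"roll":0,"grip":0.8},{"tx":-0.8,"ty":0,"tz":0,"roll":0,"grip":0.8},{"tx":0,"ty":0,"tz":0,"roll":0,"grip":0.8}]' 25
python3 g.py .428 -.3536 .012 10.9
```

```text
time_s: 6.17
eef_pos: [0.5028, -0.3395, 0.0122]
tool_rot: [-3.127, -0.295, 0.004]
ft_force: [-5.3, -1.3, 8.1]
opening: 0.0137
grip_force: 25.0
t 6.1667 pos [ 0.5028 -0.3395  0.0122] yaw 10.78 roll -0.12 shift cm [-7.6091 -0.0288  0.017 ] q7 -0.8491194038236032 F [-5.2853 -1.2651  8.1141] open 0.01372545803810104 tilt [ 0.  0. -1.]
```

```bash
python3 -m crank '[{"tx":-1,"ty":0,"tz":0,"roll":0,"grip":0.8},{"tx":-1.2,"ty":0,"tz":0,"roll":0,"grip":0.8},{"tx":-1.2,"ty":0,"tz":0,"roll":0,"grip":0.8},{"tx":-1.2,"ty":0,"tz":0,"roll":0,"grip":0.8},{"tx":-1.2,"ty":0,"tz":0,"roll":0,"grip":0.8},{"tx":-1.2,"ty":0,"tz":0,"roll":0,"grip":0.8},{"tx":-1.2,"ty":0,"tz":0,"roll":0,"grip":0.8},{"tx":-0.6,"ty":0,"tz":0,"roll":0,"grip":0.8},{"tx":0,"ty":0,"tz":0,"roll":0,"grip":0.8},{"tx":0,"ty":0,"tz":0,"roll":0,"grip":0.8}]' 25
python3 g.py .418 -.3546 .012 10.9
python3 - <<'E'
from h import *
im,d=snapshot("scene");cv2.imwrite("pics/s5.png",cv2.resize(im[110:290,140:360],None,fx=3,fy=3,interpolation=2))
E
```

```text
time_s: 7.0
eef_pos: [0.4192, -0.3553, 0.0118]
tool_rot: [-3.127, -0.298, 0.001]
ft_force: [0.4, 0.2, -1.4]
opening: 0.0141
grip_force: 25.0
t 7.0 pos [ 0.4192 -0.3553  0.0118] yaw 10.89 roll -0.01 shift cm [-0.1069 -0.0899 -0.025 ] q7 -0.7695934823364822 F [ 0.3911  0.2349 -1.4278] open 0.014123888438590134 tilt [ 0.  0. -1.]
```

View pics/s5.png

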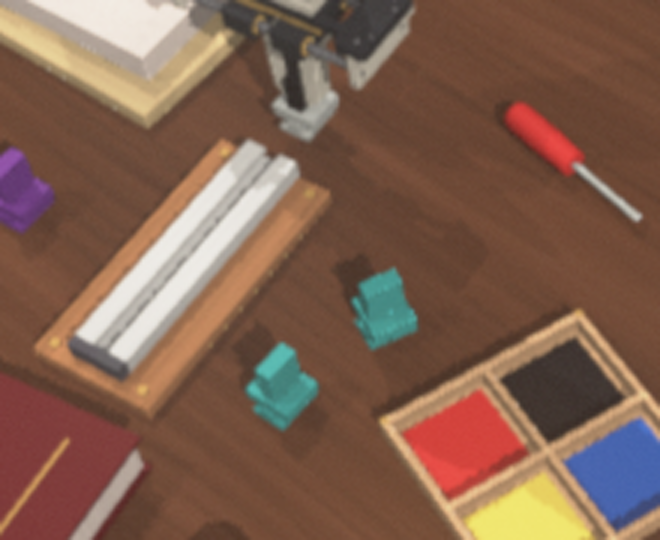

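The clamp is out of the track, at (300,110) in the crop, and hangs upright. I'll lift it and carry it to the black pad.

```bash
python3 -m crank '[{"tx":0,"ty":0,"tz":-2,"roll":0,"grip":0.8},{"tx":0,"ty":0,"tz":-3.5,"roll":0,"grip":0.8},{"tx":0,"ty":0,"tz":-3.5,"roll":0,"grip":0.8},{"tx":0.6,"ty":-1.5,"tz":0,"roll":0,"grip":0.8},{"tx":1.2,"ty":-3.1,"tz":0,"roll":0,"grip":0.8},{"tx":1.3,"ty":-3.6,"tz":0,"roll":0,"grip":0.8},{"tx":1.3,"ty":-3.6,"tz":0,"roll":0,"grip":0.8},{"tx":1.3,"ty":-3.6,"tz":0,"roll":0,"grip":0.8},{"tx":1.3,"ty":-3.6,"tz":0,"roll":0,"grip":0.8},{"tx":1.3,"ty":-3.6,"tz":0,"roll":0,"grip":0.8},{"tx":1.3,"ty":-3.4,"tz":0,"roll":0,"grip":0.8},{"tx":0,"ty":0,"tz":0,"roll":0,"grip":0.8}]'
python3 g.py .478 -.029 .003
```

```text
time_s: 8.05
eef_pos: [0.4668, -0.0733, 0.1019]
tool_rot: [-3.123, -0.316, -0.002]
ft_force: [-0.0, 0.1, -1.5]
opening: 0.0141
grip_force: 25.0
t 8.05 pos [ 0.4668 -0.0733  0.1019] yaw 11.56 roll 0.0 shift cm [ 1.9663 -4.0923  9.9043] q7 -1.2805816411648812 F [-0.0231  0.0812 -1.4543] open 0.014057243819682172 tilt [ 0.0017 -0.0027 -1.    ]
```

```bash
python3 -m crank '[{"tx":1,"ty":-2,"tz":0,"roll":0,"grip":0.8},{"tx":0.9,"ty":-2,"tz":0,"roll":0,"grip":0.8},{"tx":0,"ty":0,"tz":0,"roll":0,"grip":0.8},{"tx":0,"ty":0,"tz":0,"roll":0,"grip":0.8}]'
cat > pads.py <<'E'
from h import *
def go(n):
    s=sense();im,d=snapshot(n);C=cam(n,s);X=cloud(C,d)
    H,S,V=cv2.split(cv2.cvtColor(im,cv2.COLOR_BGR2HSV));ok=(abs(X[...,0]-.53)<.13)&(abs(X[...,1])<.13)&(X[...,2]<.02)&(d>0)
    for k,m in {"yellow":(H>22)&(H<35)&(S>150)&(V>120),"red":((H<6)|(H>172))&(S>170)&(V>120),"blue":(H>100)&(H<125)&(S>120)&(V>100),"black":(V<50)}.items():
        cs=cv2.findContours((m&ok).astype(np.uint8),0,2)[0]
        if not cs: continue
        c=max(cs,key=cv2.contourArea);P=plane(C,c[:,0],.006)[:,:2];r=cv2.minAreaRect(P.astype(np.float32))
        mm=m&ok;print(n,k,np.array(r[0]),np.array(r[1]),round(r[2],1),"z",round(float(np.median(X[mm][:,2])),4))
go("scene");go("wrist")
E
python3 pads.py; python3 g.py .478 -.029 .003
```

```text
time_s: 8.38
eef_pos: [0.4764, -0.0373, 0.1019]
tool_rot: [-3.126, -0.305, -0.001]
ft_force: [0.7, -0.6, -2.0]
opening: 0.0139
grip_force: 25.0
scene yellow [0.5794 0.0547] [0.0025 0.008 ] 77.2 z 0.0061
scene red [ 0.5608 -0.0554] [0.0639 0.0659] 74.3 z 0.006
scene blue [0.5009 0.0514] [0.0649 0.0665] 74.4 z 0.0059
wrist yellow [0.5812 0.0291] [0.0703 0.0701] 74.2 z 0.0061
wrist red [ 0.558  -0.0536] [0.0697 0.0697] 74.4 z 0.0063
wrist blue [0.4985 0.0523] [0.0693 0.0693] 74.4 z 0.0062
wrist black [ 0.4828 -0.0033] [0.0117 0.0675] 74.5 z 0.0063
t 8.4833 pos [ 0.4757 -0.0391  0.1019] yaw 10.95 roll 0.0 shift cm [ 0.4166 -0.9541  9.8865] q7 -1.3596225451348987 F [-0.111   0.048  -1.5147] open 0.013897928835532886 tilt [-0.0003  0.0002 -1.    ]
```

```bash
python3 -m crank '[{"tx":0.15,"ty":-0.85,"tz":2,"roll":0,"grip":0.8},{"tx":0,"ty":0,"tz":3,"roll":0,"grip":0.8},{"tx":0,"ty":0,"tz":2,"roll":0,"grip":0.8},{"tx":0,"ty":0,"tz":1,"roll":0,"grip":0.8},{"tx":0,"ty":0,"tz":0.6,"roll":0,"grip":0.8},{"tx":0,"ty":0,"tz":0,"roll":0,"grip":0.8},{"tx":0,"ty":0,"tz":0,"roll":0,"grip":0.8}]'
python3 g.py .4755 -.0305 .003
```

```text
time_s: 9.07
eef_pos: [0.4756, -0.0309, 0.0161]
tool_rot: [3.127, 0.297, -0.0]
ft_force: [-0.4, -0.3, -1.5]
opening: 0.0141
grip_force: 25.0
t 9.0667 pos [ 0.4756 -0.0309  0.0161] yaw 10.86 roll 0.0 shift cm [-0.0044 -0.0416  1.3058] q7 -1.36550346895584 F [-0.3988 -0.2781 -1.474 ] open 0.014063971619677127 tilt [-0.0003  0.0002 -1.    ]
```

```bash
python3 -m crank '[{"tx":0,"ty":0,"tz":0.6,"roll":0,"grip":0.8},{"tx":0,"ty":0,"tz":0.4,"roll":0,"grip":0.8},{"tx":0,"ty":0,"tz":0.3,"roll":0,"grip":0.8},{"tx":0,"ty":0,"tz":0.1,"roll":0,"grip":0.8},{"tx":0,"ty":0,"tz":0,"roll":0,"grip":0.8}]'
```

```text
time_s: 9.48
eef_pos: [0.4756, -0.0301, 0.0018]
tool_rot: [-3.127, -0.299, 0.0]
ft_force: [-0.6, -0.4, -1.4]
opening: 0.0136
grip_force: 25.0
```

```bash
python3 -m crank '[{"tx":0,"ty":0,"tz":0.1,"roll":0,"grip":0.8},{"tx":0,"ty":0,"tz":0.1,"roll":0,"grip":0.8},{"tx":0,"ty":0,"tz":0,"roll":0,"grip":0.8}]'
```

```text
time_s: 9.73
eef_pos: [0.4758, -0.0302, 0.0001]
tool_rot: [3.127, 0.299, 0.001]
ft_force: [-0.7, -0.6, 0.8]
opening: 0.0139
grip_force: 25.0
```

```bash
python3 -m crank '[{"tx":0,"ty":0,"tz":0,"roll":0,"grip":4},{"tx":0,"ty":0,"tz":0,"roll":0,"grip":4},{"tx":0,"ty":0,"tz":0,"roll":0,"grip":4},{"tx":0,"ty":0,"tz":-1,"roll":0,"grip":4},{"tx":0,"ty":0,"tz":-3,"roll":0,"grip":4},{"tx":0,"ty":0,"tz":-4,"roll":0,"grip":7},{"tx":0,"ty":0,"tz":-3,"roll":0,"grip":7},{"tx":0,"ty":0,"tz":0,"roll":0,"grip":7}]'
python3 g.py .49 .2605 .12
python3 - <<'E'
from h import *
im,d=snapshot("scene");X=cloud(cam("scene"),d)
q=X[(abs(X[...,0]-.477)<.04)&(abs(X[...,1]+.03)<.04)&(X[...,2]>.058)&(X[...,2]<.075)&(im.max(2)<70)]
print(len(q),q.mean(0),q[:,2].max())
E
```

```text
time_s: 10.4
eef_pos: [0.4781, -0.0304, 0.1154]
tool_rot: [3.127, 0.298, 0.012]
ft_force: [0.8, 0.1, -0.7]
opening: 0.0555
grip_force: 0.0
t 10.4 pos [ 0.4781 -0.0304  0.1154] yaw 10.89 roll 0.0 shift cm [  6.6698 -28.339   -0.4402] q7 -1.37655924754599 F [ 0.8022  0.0534 -0.6515] open 0.055451656921469035 tilt [ 0.0076  0.0011 -1.    ]
75 [ 0.4805 -0.028   0.0643] 0.06877939706782543
```

```bash
python3 -m crank '[{"tx":0.4,"ty":-1.7,"tz":0,"roll":0,"grip":9},{"tx":0.8,"ty":-3.3,"tz":0,"roll":0,"grip":9},{"tx":0.9,"ty":-3.8,"tz":0,"roll":0,"grip":9},{"tx":0.9,"ty":-3.8,"tz":0,"roll":0,"grip":9},{"tx":0.9,"ty":-3.8,"tz":0,"roll":0,"grip":9},{"tx":0.9,"ty":-3.8,"tz":0,"roll":0,"grip":9},{"tx":0.9,"ty":-3.8,"tz":0,"roll":0,"grip":9},{"tx":0.6,"ty":-2.6,"tz":0,"roll":0,"grip":9},{"tx":0.3,"ty":-1.6,"tz":0,"roll":0,"grip":9},{"tx":0,"ty":0,"tz":0,"roll":0,"grip":9},{"tx":0,"ty":0,"tz":0,"roll":0,"grip":9}]'
python3 g.py .489 .2605 -.004
python3 look.py .489 .2605 .058 .075 .03
```

```text
time_s: 11.37
eef_pos: [0.4862, 0.2595, 0.1092]
tool_rot: [3.126, 0.302, -0.002]
ft_force: [0.5, -0.6, -0.1]
opening: 0.0897
grip_force: 0.0
t 11.3667 pos [0.4862 0.2595 0.1092] yaw 11.04 roll 0.0 shift cm [ 0.3143 -0.047  11.3199] q7 -1.8803256939651067 F [ 0.5425 -0.5665 -0.107 ] open 0.0897471111556942 tilt [-0.0014  0.0007 -1.    ]
823 [0.4886 0.2626 0.0663] ((0.4877963662147522, 0.26243433356285095), (0.023647915571928024, 0.02286345884203911), 10.79550552368164)
```

Run:
```python
from h import *
s=sense();im,d=snapshot("wrist");C=cam("wrist",s);X=cloud(C,d)
t=(X-s["eef_pos"])@R.from_rotvec(s["tool_rot"]).as_matrix()*1000
print([(v,t[v,323].round().astype(int).tolist()) for v in range(280,480,12)])
```

```text
[(280, [-53, 0, 104]), (292, [-67, 0, 108]), (304, [-81, 0, 109]), (316, [-95, 0, 110]), (328, [-108, -1, 108]), (340, [-123, -1, 109]), (352, [-138, -1, 110]), (364, [29, 0, -137]), (376, [27, 0, -139]), (388, [23, 0, -138]), (400, [-199, -1, 109]), (412, [-216, -1, 110]), (424, [-226, -1, 104]), (436, [21, 0, -149]), (448, [21, 0, -152]), (460, [22, 0, -155]), (472, [22, 0, -158])]
```

```bash
python3 -m crank '[{"tx":0.2,"ty":-0.3,"tz":2,"roll":0,"grip":8},{"tx":0,"ty":0,"tz":3,"roll":0,"grip":8},{"tx":0,"ty":0,"tz":3,"roll":0,"grip":8},{"tx":0,"ty":0,"tz":2,"roll":0,"grip":8},{"tx":0,"ty":0,"tz":1.3,"roll":0,"grip":8},{"tx":0,"ty":0,"tz":0,"roll":0,"grip":8},{"tx":0,"ty":0,"tz":0,"roll":0,"grip":4},{"tx":0,"ty":0,"tz":0,"roll":0,"grip":4},{"tx":0,"ty":0,"tz":0,"roll":0,"grip":4},{"tx":0,"ty":0,"tz":0,"roll":0,"grip":4},{"tx":0,"ty":0,"tz":0,"roll":0,"grip":4},{"tx":0,"ty":0,"tz":0,"roll":0,"grip":4}]' 20
python3 g.py .558 -.0536 .080
```

```text
time_s: 12.47
eef_pos: [0.4887, 0.2628, -0.0025]
tool_rot: [-3.127, -0.299, -0.001]
ft_force: [-0.9, 0.1, -0.2]
opening: 0.0444
grip_force: 0.0
t 12.4667 pos [ 0.4887  0.2628 -0.0025] yaw 10.93 roll 0.0 shift cm [ 0.8176 32.3736 -8.2589] q7 -1.8628169233794583 F [-0.9286  0.0743 -0.1853] open 0.04435420358511912 tilt [ 0.0009 -0.0004 -1.    ]
```

```bash
python3 -m crank '[{"tx":0,"ty":0,"tz":0,"roll":0,"grip":4},{"tx":0,"ty":0,"tz":0,"roll":0,"grip":4},{"tx":0,"ty":0,"tz":0,"roll":0,"grip":4},{"tx":0,"ty":0,"tz":-1.5,"roll":0,"grip":4},{"tx":0,"ty":0,"tz":-3.5,"roll":0,"grip":4},{"tx":0,"ty":0,"tz":-3.5,"roll":0,"grip":4},{"tx":0,"ty":0,"tz":0,"roll":0,"grip":4}]' 20
python3 g.py .558 -.0536 .084
```

```text
time_s: 13.05
eef_pos: [0.4909, 0.2638, 0.087]
tool_rot: [-3.124, -0.298, -0.01]
ft_force: [1.3, 0.9, -1.8]
opening: 0.0435
grip_force: 20.0
t 13.05 pos [0.4909 0.2638 0.087 ] yaw 10.9 roll 0.0 shift cm [ 0.5878 32.4356  0.2166] q7 -1.876450739649512 F [ 1.3432  0.8914 -1.7515] open 0.043549756304983506 tilt [ 0.0065 -0.0026 -1.    ]
```

```bash
python3 -m crank '[{"tx":0,"ty":1.7,"tz":0,"roll":0,"grip":4},{"tx":0.1,"ty":3.4,"tz":0,"roll":0,"grip":4},{"tx":0.1,"ty":3.8,"tz":0,"roll":0,"grip":4},{"tx":0.1,"ty":3.8,"tz":0,"roll":0,"grip":4},{"tx":0.1,"ty":3.8,"tz":0,"roll":0,"grip":4},{"tx":0.1,"ty":3.8,"tz":0,"roll":0,"grip":4},{"tx":0.1,"ty":3.8,"tz":0,"roll":0,"grip":4},{"tx":0.1,"ty":3.8,"tz":0,"roll":0,"grip":4},{"tx":0.1,"ty":3,"tz":0,"roll":0,"grip":4},{"tx":0,"ty":1.4,"tz":0,"roll":0,"grip":4},{"tx":0,"ty":0,"tz":0,"roll":0,"grip":4},{"tx":0,"ty":0,"tz":0,"roll":0,"grip":4}]'
python3 g.py .558 -.0536 .0035
```

```text
time_s: 14.05
eef_pos: [0.5571, -0.0537, 0.0815]
tool_rot: [-3.127, -0.296, 0.001]
ft_force: [-0.1, 0.1, -1.5]
opening: 0.0437
grip_force: 20.0
t 14.05 pos [ 0.5571 -0.0537  0.0815] yaw 10.81 roll 0.0 shift cm [0.0905 0.0057 7.8005] q7 -1.349645812440003 F [-0.0629  0.1013 -1.5288] open 0.043721669876008035 tilt [-0.0005 -0.0002 -1.    ]
```

```bash
python3 -m crank '[{"tx":0.1,"ty":0,"tz":2,"roll":0,"grip":4},{"tx":0,"ty":0,"tz":2.5,"roll":0,"grip":4},{"tx":0,"ty":0,"tz":1.5,"roll":0,"grip":4},{"tx":0,"ty":0,"tz":0.9,"roll":0,"grip":4},{"tx":0,"ty":0,"tz":0.5,"roll":0,"grip":4},{"tx":0,"ty":0,"tz":0.3,"roll":0,"grip":4},{"tx":0,"ty":0,"tz":0.1,"roll":0,"grip":4},{"tx":0,"ty":0,"tz":0,"roll":0,"grip":4},{"tx":0,"ty":0,"tz":0,"roll":0,"grip":4}]'
python3 g.py .558 -.0536 .0035
```

```text
time_s: 14.8
eef_pos: [0.5589, -0.0528, 0.0046]
tool_rot: [3.127, 0.299, 0.002]
ft_force: [0.2, -0.1, -0.9]
opening: 0.0436
grip_force: 20.0
t 14.8 pos [ 0.5589 -0.0528  0.0046] yaw 10.93 roll 0.0 shift cm [-0.1072  0.0607  0.109 ] q7 -1.3463968859180908 F [ 0.1674 -0.1436 -0.9005] open 0.043603958883919845 tilt [ 0.0011  0.0002 -1.    ]
```

Just at contact. Lower 1 mm, release and lift.

```bash
python3 -m crank '[{"tx":0,"ty":0,"tz":0.1,"roll":0,"grip":4},{"tx":0,"ty":0,"tz":0,"roll":0,"grip":4},{"tx":0,"ty":0,"tz":0,"roll":0,"grip":6},{"tx":0,"ty":0,"tz":0,"roll":0,"grip":6},{"tx":0,"ty":0,"tz":0,"roll":0,"grip":6},{"tx":0,"ty":0,"tz":-1,"roll":0,"grip":6},{"tx":0,"ty":0,"tz":-3,"roll":0,"grip":6},{"tx":0,"ty":0,"tz":-3.5,"roll":0,"grip":6},{"tx":0,"ty":0,"tz":-3,"roll":0,"grip":9},{"tx":0,"ty":0,"tz":0,"roll":0,"grip":9}]'
python3 g.py .636 .2595 .11
```

```text
time_s: 15.63
eef_pos: [0.5613, -0.0533, 0.1137]
tool_rot: [3.126, 0.298, 0.012]
ft_force: [0.5, -0.4, 0.6]
opening: 0.0691
grip_force: 0.0
t 15.6333 pos [ 0.5613 -0.0533  0.1137] yaw 10.9 roll 0.0 shift cm [ 13.2437 -29.3018   0.4293] q7 -1.350383431652703 F [ 0.5105 -0.4206  0.5784] open 0.06914847147366347 tilt [ 0.0078  0.0016 -1.    ]
```

```bash
python3 -m crank '[{"tx":0.8,"ty":-1.7,"tz":0,"roll":0,"grip":9},{"tx":1.5,"ty":-3.3,"tz":0,"roll":0,"grip":9},{"tx":1.6,"ty":-3.6,"tz":0,"roll":0,"grip":9},{"tx":1.6,"ty":-3.6,"tz":0,"roll":0,"grip":9},{"tx":1.6,"ty":-3.6,"tz":0,"roll":0,"grip":9},{"tx":1.6,"ty":-3.6,"tz":0,"roll":0,"grip":9},{"tx":1.6,"ty":-3.6,"tz":0,"roll":0,"grip":9},{"tx":1.6,"ty":-3.6,"tz":0,"roll":0,"grip":9},{"tx":1.2,"ty":-2.7,"tz":0,"roll":0,"grip":9},{"tx":0,"ty":0,"tz":0,"roll":0,"grip":9},{"tx":0,"ty":0,"tz":0,"roll":0,"grip":9}]'
python3 look.py .636 .2605 .058 .075 .03
python3 g.py .635 .262 -.0025
```

```text
time_s: 16.55
eef_pos: [0.6309, 0.262, 0.1076]
tool_rot: [-3.126, -0.305, 0.001]
ft_force: [-0.5, -0.8, 0.2]
opening: 0.0903
grip_force: 0.0
837 [0.6364 0.2607 0.0662] ((0.6355525851249695, 0.2606016993522644), (0.023935973644256592, 0.023351198062300682), 11.541637420654297)
t 16.6 pos [0.631  0.2596 0.1077] yaw 10.99 roll 0.0 shift cm [ 0.4446 -0.1637 11.0223] q7 -1.7902511536522059 F [0.1473 0.0544 0.4756] open 0.08995174561202952 tilt [-0.0007  0.0006 -1.    ]
```

```bash
python3 -m crank '[{"tx":0.5,"ty":0,"tz":2,"roll":0,"grip":8},{"tx":0,"ty":0,"tz":3,"roll":0,"grip":8},{"tx":0,"ty":0,"tz":3,"roll":0,"grip":8},{"tx":0,"ty":0,"tz":2,"roll":0,"grip":8},{"tx":0,"ty":0,"tz":1.1,"roll":0,"grip":8},{"tx":0,"ty":0,"tz":0,"roll":0,"grip":6},{"tx":0,"ty":0,"tz":0,"roll":0,"grip":4},{"tx":0,"ty":0,"tz":0,"roll":0,"grip":4},{"tx":0,"ty":0,"tz":0,"roll":0,"grip":4},{"tx":0,"ty":0,"tz":0,"roll":0,"grip":4},{"tx":0,"ty":0,"tz":0,"roll":0,"grip":4},{"tx":0,"ty":0,"tz":0,"roll":0,"grip":4}]' 20
python3 -m crank '[{"tx":0,"ty":0,"tz":0,"roll":0,"grip":4},{"tx":0,"ty":0,"tz":0,"roll":0,"grip":4},{"tx":0,"ty":0,"tz":0,"roll":0,"grip":4}]' 20
python3 g.py .5812 .0291 .084
```

```text
time_s: 17.6
eef_pos: [0.6369, 0.2608, -0.0021]
tool_rot: [-3.127, -0.299, -0.002]
ft_force: [-0.3, -0.7, 6.0]
opening: 0.0437
grip_force: 20.0
time_s: 17.85
eef_pos: [0.6369, 0.2609, -0.0021]
tool_rot: [-3.127, -0.299, -0.002]
ft_force: [-0.9, 0.4, 6.5]
opening: 0.0436
grip_force: 20.0
t 17.85 pos [ 0.6369  0.2609 -0.0021] yaw 10.93 roll 0.0 shift cm [-9.8546 21.6957 -8.6285] q7 -1.7804745369207222 F [-0.8608  0.3724  6.5029] open 0.0435656346045131 tilt [ 0.0012 -0.0003 -1.    ]
```

```bash
python3 -m crank '[{"tx":0,"ty":0,"tz":-1.5,"roll":0,"grip":4},{"tx":0,"ty":0,"tz":-3.5,"roll":0,"grip":4},{"tx":0,"ty":0,"tz":-3.7,"roll":0,"grip":4},{"tx":-0.8,"ty":1.8,"tz":0,"roll":0,"grip":4},{"tx":-1.5,"ty":3.3,"tz":0,"roll":0,"grip":4},{"tx":-1.6,"ty":3.5,"tz":0,"roll":0,"grip":4},{"tx":-1.6,"ty":3.5,"tz":0,"roll":0,"grip":4},{"tx":-1.6,"ty":3.5,"tz":0,"roll":0,"grip":4},{"tx":-1.6,"ty":3.5,"tz":0,"roll":0,"grip":4},{"tx":-1.1,"ty":2.5,"tz":0,"roll":0,"grip":4},{"tx":0,"ty":0,"tz":0,"roll":0,"grip":4},{"tx":0,"ty":0,"tz":0,"roll":0,"grip":4}]'
python3 g.py .5812 .0291 .004
```

```text
time_s: 18.85
eef_pos: [0.5809, 0.0279, 0.0842]
tool_rot: [3.127, 0.294, -0.0]
ft_force: [0.0, 0.6, -0.8]
opening: 0.0439
grip_force: 20.0
t 18.85 pos [0.5809 0.0279 0.0842] yaw 10.73 roll 0.0 shift cm [ 0.0523 -0.1111  8.0176] q7 -1.48971662666383 F [ 0.0455  0.6486 -0.7817] open 0.04390567545906818 tilt [-0.0001  0.0004 -1.    ]
```

```bash
python3 -m crank '[{"tx":0.05,"ty":-0.1,"tz":2,"roll":0,"grip":4},{"tx":0,"ty":0,"tz":2.5,"roll":0,"grip":4},{"tx":0,"ty":0,"tz":1.5,"roll":0,"grip":4},{"tx":0,"ty":0,"tz":1,"roll":0,"grip":4},{"tx":0,"ty":0,"tz":0.5,"roll":0,"grip":4},{"tx":0,"ty":0,"tz":0.3,"roll":0,"grip":4},{"tx":0,"ty":0,"tz":0.2,"roll":0,"grip":4},{"tx":0,"ty":0,"tz":0,"roll":0,"grip":4},{"tx":0,"ty":0,"tz":0,"roll":0,"grip":4}]'
python3 g.py .5812 .0291 .004
```

```text
time_s: 19.6
eef_pos: [0.5819, 0.0312, 0.0045]
tool_rot: [-3.127, -0.299, -0.002]
ft_force: [-0.3, -1.2, -0.6]
opening: 0.0434
grip_force: 20.0
t 19.6 pos [0.5819 0.0312 0.0045] yaw 10.93 roll 0.0 shift cm [-0.1107  0.1884  0.0533] q7 -1.4877229801997311 F [-0.3386 -1.2162 -0.5722] open 0.04337957569506849 tilt [ 0.001  0.    -1.   ]
```

```bash
python3 -m crank '[{"tx":0,"ty":0.1,"tz":0.1,"roll":0,"grip":4},{"tx":0,"ty":0,"tz":0,"roll":0,"grip":4},{"tx":0,"ty":0,"tz":0,"roll":0,"grip":6},{"tx":0,"ty":0,"tz":0,"roll":0,"grip":6},{"tx":0,"ty":0,"tz":0,"roll":0,"grip":6},{"tx":0,"ty":0,"tz":-1,"roll":0,"grip":6},{"tx":0,"ty":0,"tz":-3,"roll":0,"grip":6},{"tx":0,"ty":0,"tz":-3.5,"roll":0,"grip":6},{"tx":0,"ty":0,"tz":-3,"roll":0,"grip":9},{"tx":0,"ty":0,"tz":0,"roll":0,"grip":9},{"tx":0,"ty":0,"tz":0,"roll":0,"grip":9}]'
python3 g.py .4395 .377 .11
```

```text
time_s: 20.52
eef_pos: [0.5829, 0.03, 0.1103]
tool_rot: [-3.127, -0.299, -0.007]
ft_force: [0.2, 0.1, -0.2]
opening: 0.0754
grip_force: 0.0
t 20.5167 pos [0.5829 0.03   0.1103] yaw 10.92 roll 0.0 shift cm [ -7.5061 -36.7859  -0.0101] q7 -1.4905070524673398 F [ 0.1901  0.0992 -0.2046] open 0.07543799101431108 tilt [ 0.0041  0.0003 -1.    ]
```

```bash
python3 -m crank '[{"tx":-0.4,"ty":-1.8,"tz":0,"roll":0,"grip":9},{"tx":-0.7,"ty":-3.3,"tz":0,"roll":0,"grip":9},{"tx":-0.8,"ty":-3.9,"tz":0,"roll":0,"grip":9},{"tx":-0.8,"ty":-3.9,"tz":0,"roll":0,"grip":9},{"tx":-0.8,"ty":-3.9,"tz":0,"roll":0,"grip":9},{"tx":-0.8,"ty":-3.9,"tz":0,"roll":0,"grip":9},{"tx":-0.8,"ty":-3.9,"tz":0,"roll":0,"grip":9},{"tx":-0.8,"ty":-3.9,"tz":0,"roll":0,"grip":9},{"tx":-0.7,"ty":-3.7,"tz":0,"roll":0,"grip":9},{"tx":-0.6,"ty":-2.8,"tz":0,"roll":0,"grip":9},{"tx":-0.3,"ty":-1.8,"tz":0,"roll":0,"grip":9},{"tx":0,"ty":0,"tz":0,"roll":0,"grip":9}]'
python3 -m crank '[{"tx":0,"ty":0,"tz":0,"roll":0,"grip":9}]'
python3 look.py .4395 .377 .058 .075 .03
python3 g.py .4395 .377 -.002
```

```text
time_s: 21.52
eef_pos: [0.4352, 0.3816, 0.1067]
tool_rot: [-3.126, -0.309, 0.003]
ft_force: [-0.1, -0.1, -0.2]
opening: 0.09
grip_force: 0.0
time_s: 21.6
eef_pos: [0.4372, 0.3774, 0.1069]
tool_rot: [3.126, 0.303, -0.002]
ft_force: [0.7, -1.3, 0.3]
opening: 0.0897
grip_force: 0.0
842 [0.4389 0.3775 0.0663] ((0.4381023645401001, 0.3773825168609619), (0.023661669343709946, 0.023824365809559822), 70.06536865234375)
t 21.65 pos [0.4379 0.3761 0.107 ] yaw 10.94 roll 0.0 shift cm [ 0.1903 -0.0798 10.9021] q7 -2.112009725498242 F [-0.372  -0.5003 -0.2249] open 0.08969571249061377 tilt [-0.0014  0.0016 -1.    ]
```

```bash
python3 -m crank '[{"tx":0.05,"ty":-0.1,"tz":2,"roll":0,"grip":8},{"tx":0,"ty":0,"tz":3,"roll":0,"grip":8},{"tx":0,"ty":0,"tz":3,"roll":0,"grip":8},{"tx":0,"ty":0,"tz":1.8,"roll":0,"grip":8},{"tx":0,"ty":0,"tz":1.1,"roll":0,"grip":8},{"tx":0,"ty":0,"tz":0,"roll":0,"grip":6},{"tx":0,"ty":0,"tz":0,"roll":0,"grip":4},{"tx":0,"ty":0,"tz":0,"roll":0,"grip":4},{"tx":0,"ty":0,"tz":0,"roll":0,"grip":4},{"tx":0,"ty":0,"tz":0,"roll":0,"grip":4},{"tx":0,"ty":0,"tz":0,"roll":0,"grip":4},{"tx":0,"ty":0,"tz":0,"roll":0,"grip":4}]' 20
python3 -m crank '[{"tx":0,"ty":0,"tz":0,"roll":0,"grip":4},{"tx":0,"ty":0,"tz":0,"roll":0,"grip":4},{"tx":0,"ty":0,"tz":-1.5,"roll":0,"grip":4},{"tx":0,"ty":0,"tz":-3.5,"roll":0,"grip":4},{"tx":0,"ty":0,"tz":-3.7,"roll":0,"grip":4},{"tx":0,"ty":0,"tz":0,"roll":0,"grip":4},{"tx":0,"ty":0,"tz":0,"roll":0,"grip":4}]' 20
python3 g.py .4985 .0523 .084
```

```text
time_s: 22.65
eef_pos: [0.4389, 0.3785, -0.0002]
tool_rot: [-3.127, -0.299, -0.001]
ft_force: [0.2, -0.1, 7.3]
opening: 0.0434
grip_force: 20.0
time_s: 23.23
eef_pos: [0.4394, 0.3792, 0.088]
tool_rot: [-3.124, -0.299, -0.005]
ft_force: [0.8, 0.5, -0.9]
opening: 0.0438
grip_force: 20.0
t 23.2333 pos [0.4394 0.3792 0.088 ] yaw 10.94 roll 0.0 shift cm [-0.4055 33.22    0.3126] q7 -2.1086499018187568 F [ 0.7558  0.4874 -0.9254] open 0.043799752537842504 tilt [ 0.0035 -0.0025 -1.    ]
```

```bash
python3 -m crank '[{"tx":0,"ty":1.8,"tz":0,"roll":0,"grip":4},{"tx":-0.1,"ty":3.4,"tz":0,"roll":0,"grip":4},{"tx":0,"ty":3.8,"tz":0,"roll":0,"grip":4},{"tx":-0.1,"ty":3.8,"tz":0,"roll":0,"grip":4},{"tx":0,"ty":3.8,"tz":0,"roll":0,"grip":4},{"tx":-0.1,"ty":3.8,"tz":0,"roll":0,"grip":4},{"tx":0,"ty":3.8,"tz":0,"roll":0,"grip":4},{"tx":-0.1,"ty":3.8,"tz":0,"roll":0,"grip":4},{"tx":0,"ty":3.2,"tz":0,"roll":0,"grip":4},{"tx":0,"ty":2,"tz":0,"roll":0,"grip":4},{"tx":0,"ty":0,"tz":0,"roll":0,"grip":4},{"tx":0,"ty":0,"tz":0,"roll":0,"grip":4}]'
python3 g.py .4985 .0523 .0055
```

```text
time_s: 24.23
eef_pos: [0.4969, 0.0503, 0.0849]
tool_rot: [3.128, 0.295, -0.003]
ft_force: [-0.2, 0.5, 0.1]
opening: 0.043
grip_force: 20.0
t 24.2333 pos [0.4969 0.0503 0.0849] yaw 10.77 roll 0.0 shift cm [ 0.2061 -0.1705  7.9411] q7 -1.5763299056540756 F [-0.2259  0.4737  0.1271] open 0.04304197163973081 tilt [-0.0018  0.     -1.    ]
```

```bash
python3 -m crank '[{"tx":0.1,"ty":0,"tz":2,"roll":0,"grip":4},{"tx":0,"ty":0,"tz":2.5,"roll":0,"grip":4},{"tx":0,"ty":0,"tz":1.5,"roll":0,"grip":4},{"tx":0,"ty":0,"tz":0.9,"roll":0,"grip":4},{"tx":0,"ty":0,"tz":0.5,"roll":0,"grip":4},{"tx":0,"ty":0,"tz":0.3,"roll":0,"grip":4},{"tx":0,"ty":0,"tz":0.2,"roll":0,"grip":4},{"tx":0,"ty":0,"tz":0,"roll":0,"grip":4},{"tx":0,"ty":0,"tz":0,"roll":0,"grip":4}]'
python3 g.py .4985 .0523 .0055
```

```text
time_s: 24.98
eef_pos: [0.4989, 0.0518, 0.0074]
tool_rot: [-3.127, -0.299, -0.001]
ft_force: [0.2, 0.4, -1.1]
opening: 0.0434
grip_force: 20.0
t 24.9833 pos [0.4989 0.0518 0.0074] yaw 10.93 roll 0.0 shift cm [-0.0249 -0.0585  0.1915] q7 -1.575729430904545 F [ 0.1854  0.3758 -1.0584] open 0.04339159782764837 tilt [ 0.0008  0.     -1.    ]
```

```bash
python3 -m crank '[{"tx":0,"ty":0,"tz":0.2,"roll":0,"grip":4},{"tx":0,"ty":0,"tz":0,"roll":0,"grip":4},{"tx":0,"ty":0,"tz":0,"roll":0,"grip":6},{"tx":0,"ty":0,"tz":0,"roll":0,"grip":6},{"tx":0,"ty":0,"tz":0,"roll":0,"grip":6},{"tx":0,"ty":0,"tz":-1,"roll":0,"grip":6},{"tx":0,"ty":0,"tz":-3,"roll":0,"grip":6},{"tx":0,"ty":0,"tz":-3.5,"roll":0,"grip":6},{"tx":0,"ty":0,"tz":-4,"roll":0,"grip":6},{"tx":0,"ty":0,"tz":-4,"roll":0,"grip":6},{"tx":-2,"ty":0,"tz":-3,"roll":0,"grip":6},{"tx":0,"ty":0,"tz":0,"roll":0,"grip":6}]'
python3 - <<'E'
from h import *
s=sense();im,d=snapshot("wrist");C=cam("wrist",s);X=cloud(C,d)
for k,x,y,a,b in(("yellow",.5812,.0291,.066,.08),("red",.558,-.0536,.066,.08),("blue",.4985,.0523,.066,.08),("clamp",.4755,-.0305,.06,.072)):
    q=X[(d>0)&(abs(X[...,0]-x)<.04)&(abs(X[...,1]-y)<.04)&(X[...,2]>a)&(X[...,2]<b)]
    print("wrist",k,len(q),(q.mean(0)[:2]-[x,y])*1000 if len(q) else 0, q[:,2].mean() if len(q) else 0)
sc,d=snapshot("scene");X=cloud(cam("scene"),d)
for k,x,y,a,b in(("yellow",.5812,.0291,.066,.08),("red",.558,-.0536,.066,.08),("blue",.4985,.0523,.066,.08),("clamp",.4755,-.0305,.06,.072),("green",.3805,.2669,.06,.075),("spent",.5582,.4012,.06,.075)):
    q=X[(d>0)&(abs(X[...,0]-x)<.04)&(abs(X[...,1]-y)<.04)&(X[...,2]>a)&(X[...,2]<b)]
    print("scene",k,len(q),(q.mean(0)[:2]-[x,y])*1000 if len(q) else 0, q[:,2].mean() if len(q) else 0)
cv2.imwrite("pics/s9.png",np.hstack([cv2.resize(sc[200:420,240:520],(420,330)),cv2.resize(im,(380,330))]))
E
```

```text
time_s: 25.98
eef_pos: [0.4787, 0.0474, 0.1958]
tool_rot: [-3.127, -0.298, -0.011]
ft_force: [-0.4, 0.1, -0.9]
opening: 0.0604
grip_force: 0.0
wrist yellow 591 [-0.7596  1.0976] 0.07251593252613574
wrist red 578 [-0.2568  1.2359] 0.07248664005766282
wrist blue 498 [-0.3428 -0.8915] 0.07248115581816045
wrist clamp 416 [-0.2074  0.7751] 0.0651507269615618
scene yellow 112 [4.0374 2.1019] 0.07187921382169608
scene red 99 [3.9939 1.9448] 0.07169042823691288
scene blue 106 [4.2589 0.2487] 0.07170155477280075
scene clamp 85 [4.0341 1.5274] 0.06477908069112537
scene green 109 [2.279  3.3148] 0.06545625074586996
scene spent 147 [2.6507 2.3182] 0.06592396647096116
```

View pics/s9.png

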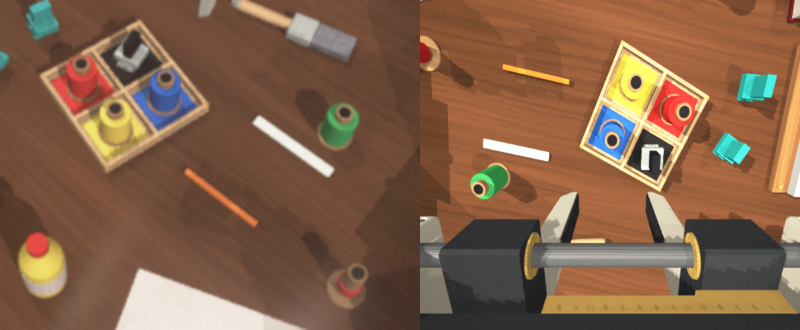

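All four objects stand upright on their own pads, within about 2 mm of centre. The green and spent spools are unmoved, and the gripper is clear.

```bash
python3 -c "from station import manip;print(manip.close_job())"
```

```text
the job is handed in; nothing more can be done
None
```

The job is handed in: the red, yellow and blue spools and the tape clamp stand upright on their own pads, each within about 2 mm of the pad centre by the wrist camera, with the green and spent red spools left where they were; the hand-in gave no verdict.

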